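# Unbolt the drying cage and hold its gate ajar

## Task

The bolt on the drying cage's gate has sagged behind the bent lip of its keeper: take the red knob, lift the bolt over the lip while drawing it out of the keeper, then pull the gate towards you until it stands ajar by about a hand's breadth (some 8 cm at the free end), so that someone can reach in for a cup. The gate springs shut by itself, so finish while still holding it still there with the fingers; do not let go. Leave the clay cups and everything else standing where they are.

Things in the scene. Friction and masses are not known exactly. Their poses are not given: they have to be found in the camera images.
- bolt_knob (a point): Red upright knob on the brass bolt along the top of the green wire cage's gate: 16 x 16 mm, sides square to the gate, top 20 mm above this point (its axis, best pinch height), foot 36 mm below on the 10 mm rod; gate rail and cage roof 67 mm below. Steel guides 24 mm wide, tops 11 mm lower, stand 45 mm off (keeper side) and 120 mm; front and back free. Axes: x into the cage, y from keeper to hinge, z up.
- gate_hinge (a point): Point on the upright hinge axis of the gate, on the cage's left front post (robot's left), at the gate's top, 160 mm above the table. When shut the gate runs 296 mm from here straight to the keeper; the knob starts 198 mm from this axis. Turns with the gate; axes as for bolt_knob (x into the cage when shut).
- keeper_lip (a point): Top edge of the keeper's bent steel lip, on the right front post. The keeper is a channel of two upright cheeks (35 mm tall, 34 mm long along the bolt) that keeps the gate shut while the bolt's nose is between them; the lip, 18 mm high and bent in towards the nose, bars its gate end. Axes: x into the cage, y from keeper to hinge, z up.
- bolt_nose (a point): Middle of the underside of the bolt's nose, a brass block 12 mm wide, 14 mm long along the bolt, that hangs 16 mm below the rod. It has sagged 12 mm below the top of the keeper's lip, about 4 mm behind it. Moves rigidly with the knob.
- bolt (a joint): How far the bolt is drawn along itself out of the keeper, towards the hinge, in m: 0 (fully shot, start) to 0.050. A spring pushes it back with 2 N at 0, 4 N at 0.05. Unless lifted, its nose meets the lip at about 0.004. From about 0.027 on the nose is clear of the keeper and the gate can swing.
- bolt_lift (a joint): How far the loose bolt is lifted in its guides, in m: 0 (sagged down by its own weight of 1 to 2 N, start) to 0.018 (top of the play). Above about 0.0125 the nose passes over the lip.
- gate (a joint): Gate angle in rad: 0 shut (start), grows as its free end swings towards the robot (clockwise about the hinge, seen from above), up to 1.2. A hinge spring closes the gate when it is not held: 0.4 N m when shut, 0.6 N m at 0.4 rad. The gap at the free end is 296 mm times the angle: 0.27 rad is 80 mm.
- cup_left_mid (a point): small unglazed clay candle cup drying inside the cage, left half; 60 mm wide dish on a 48 mm foot, 50 mm high. The point is its centre, 25 mm above its underside. A bystander.
- cup_right_mid (a point): a like clay cup drying inside the cage, right half; 60 mm wide dish on a 48 mm foot, 50 mm high. The point is its centre, 25 mm above its underside. A bystander.
- cup_front_mid (a point): a like clay cup on the table in front of the cage, clear of the gate as long as that is opened less than 0.55 rad; 60 mm wide dish on a 48 mm foot, 50 mm high. The point is its centre, 25 mm above its underside. A bystander.
- pot_mid (a point): Open pinkish clay pot, 120 mm wide, 100 mm high, at the left; the point is its centre, 50 mm up. A bystander.
- jar_lid_mid (a point): Round yellow glazed jar lid with a knob, 80 mm wide, 34 mm high, at the right; the point is its centre, 17 mm up. A bystander.
- paddle_mid (a point): Flat wooden clay paddle, 240 x 50 x 14 mm, at the right; the point is its centre, 7 mm up. A bystander.

How it is judged (in metres and radians):
On the way, in this order (a step that is already met when the one before it is completed fails the run):
1. the bolt is lifted at least 10 mm, to the top of the lip, while its nose is still in the keeper (drawn less than 20 mm, gate shut) (value of joint bolt_lift above 0.01 m and value of joint bolt below 0.02 m and value of joint gate below 0.06 rad), for 0.04 s.
2. the bolt is drawn more than 24 mm, over the lip, with the gate still nearly shut (value of joint bolt above 0.024 m and value of joint gate below 0.12 rad), for 0.04 s.
At the end, for the whole second after the job is handed in: The gate stands 0.17 to 0.42 rad open (about 50 to 125 mm at its free end), still (under 0.08 rad/s), and the fingers hold it, by the bolt or the gate (contact force above 0.8 N) (value of joint gate between 0.17 and 0.42 rad and velocity of joint gate between -0.08 and 0.08 rad/s and contact force between the fingers and gate above 0.8 N); the arm keeps its last pose, push and grip.
It fails at once if a clay cup inside the cage is moved more than 30 mm or tipped (distance of any of cup_left_mid, cup_right_mid from where it was at the start of the episode above 0.03 m or angle between any of cup_left_mid, cup_right_mid's own z axis and vertical above 0.5 rad).
It fails at once if the clay cup in front of the cage is moved more than 30 mm or tipped (distance of cup_front_mid from where it was at the start of the episode above 0.03 m or angle between cup_front_mid's own z axis and vertical above 0.5 rad).
It fails at once if the pot is moved more than 30 mm or tipped (distance of pot_mid from where it was at the start of the episode above 0.03 m or angle between pot_mid's own z axis and vertical above 0.5 rad).
It fails at once if the jar lid or the paddle is moved more than 30 mm or tipped (distance of any of jar_lid_mid, paddle_mid from where it was at the start of the episode above 0.03 m or angle between any of jar_lid_mid, paddle_mid's own z axis and vertical above 0.5 rad).
It also fails if it takes over 32 s, if anything falls off the work surface, if the arm or the gripper's body presses on something with over 40 N, if the wrist force passes 120 N, or if a joint passes its speed limit or range.

## Robot

A 6-joint arm with a two-finger parallel gripper is mounted at the origin on the work surface. World frame = base frame: x ahead of the robot, y to its left, z up, the work surface at z = 0. Lengths are in m, angles in degrees, forces in N, time in s.
With the tool pointing down it reaches from about 0.25 to 0.725 m from the base axis. Payload 9.7 kg.
Tool frame: the origin (TCP) lies midway between the tips of the shut fingers; the grasp point (between the pads) lies 19 mm behind it (bot.grasp_offset is the distance from the TCP to the grasp point, in m); z points along the fingers, x is the direction in which the jaws open and shut, and the axes are right-handed (so a half turn about z gives the same grasp; the last joint's range is limited). The gripper opens to 85 mm and grips with 20 to 120 N. Pads are 22 mm wide; open, the fingers measure 114 mm over their backs; the gripper's body (76 mm by 85 mm) begins 54 mm behind the grasp point. The pads swing forward as they close: fully open they stand 13 mm farther back than shut.
Start: joints at [-76.318, 4.979, 10.078, 95.1, 0, 90], TCP at [0.13, -0.534, 0.231] pointing down, gripper open.
Joint ranges: [-179.16, 179.16], [-48.56, 103.87], [-65.8, 70.77], [-126.05, 130.52], [-82.76, 87.17], [-180, 180]. Speed limits (degrees/s): [127.2, 127.2, 147.25, 180, 180, 180].

## Interface

Orientations are given as [roll, pitch, yaw] about the fixed x, y, z axes, in that order (R = Rz(yaw) Ry(pitch) Rx(roll)).
In Python, from workcell import bot gives the robot as it stands.
- The arm moves only by the tool send_rows, never from a script. Its argument "targets" is a list of rows, each a list of 5 numbers: the closure, from 0 (fully open) to 1 (shut), then the shift along the world's x, y, z in mm, then the turn about the world's z in degrees. A call has 1 to 10 rows; each row is the pose to reach, as a shift and turn from the pose commanded when the call began; what a row does not reach only later rows make up. A row lasts 1/8 s, in which the tool goes at most 62.5 mm and 10.7 degrees, less where a joint would pass 70% of its speed; a pose out of reach is approached as far as the arm can. A call with a gripper value outside its range is refused whole. The fingers move at their own pace and stop on an object; "squeeze" is the grip in N (left out, the last holds). Time passes only in rows, so rows that repeat a pose let the fingers close. It gives the time, the measured TCP pose, the force and the opening at its end, in the units of the state.
- bot.get_obs(): the state, without advancing time (a new reading comes with each control period).
- bot.camera(name): name is "scene" or "top" or "wrist"; returns a dict with "pixels" (420x560x3 uint8, red, green, blue), "intrinsics" (3x3 intrinsics, pixels), "view" (4x4, takes a point from world to camera coordinates); the wrist camera has in their place "mount" (4x4, takes a point from camera to tool coordinates, whose origin is the TCP and whose axes are the tool frame's). Camera axes: x right, y down, z forward; pixel columns grow to the right and rows downward; lengths in m; the calibration is good to about 2 mm. The wrist camera is an equidistant fisheye: a pixel r from the principal point sees the ray r / f radians off the axis. A picture is of the moment at which its call begins: read the wrist's pose just before it. There is no depth.
- bot.job_done(): hands the job in, once; it reports no verdict.
The state is a dict: "time": time; "q": joint angles; "qd": joint speeds; "joint_efforts": joint torques, N m; "ee_pos": TCP position; "tcp_rot": TCP orientation; "wrist_force": force on the tool from outside, world axes, zero at the start; "torque": the same for the moment, N m; "opening": finger opening in m.
Only numpy, scipy, OpenCV 4.12 (cv2) and the standard library are available. Lean on these libraries where they do the work, as an engineer would, in place of code of your own. Each camera call takes 0.05 s, during which the arm holds its last target.

## Working session

There is one attempt and no reset: what is moved stays moved. The work goes in short steps, Python scripts to look and compute and a tool call to move; the robot and the scene stay as the last step left them, time stands still between calls to the robot, and variables do not carry over. Pictures are saved under pics/ and viewed, and the job is handed in when it is done.

Besides the shell and the picture viewer there is one more tool, called after ">>>" as name([rows], argument=value, ...), one row to a line, values as JSON. send_rows: Moves the arm, as the interface text tells. Its arguments: {"type":"object","properties":{"targets":{"type":"array","items":{"type":"array","items":{"type":"number"}}},"squeeze":{"type":"number"}},"required":["targets"]}

```bash
ls; mkdir -p pics
cat > h.py <<'E'
import numpy as np, cv2
from workcell import bot
def snap(n,f):
    c=bot.camera(n); cv2.imwrite(f'pics/{f}.png',cv2.cvtColor(c['pixels'],cv2.COLOR_RGB2BGR)); 
    np.savez(f'pics/{f}.npz',K=c['intrinsics'],V=c.get('view',c.get('mount'))); return c
def ray(f,u,v):
    d=np.load(f'pics/{f}.npz');K,V=d['K'],d['V'];r=np.linalg.inv(K)@[u,v,1];R=V[:3,:3];t=V[:3,3]
    return -R.T@t,R.T@r
def atz(f,u,v,z):
    o,r=ray(f,u,v);return o+r*(z-o[2])/r[2]
def tri(a,b):
    (o1,r1),(o2,r2)=ray(*a),ray(*b)
    A=np.stack([r1,-r2],1);s=np.linalg.lstsq(A,o2-o1,rcond=None)[0]
    p,q=o1+s[0]*r1,o2+s[1]*r2;return (p+q)/2,np.linalg.norm(p-q)
def proj(f,p):
    d=np.load(f'pics/{f}.npz');c=d['V'][:3,:3]@p+d['V'][:3,3];x=d['K']@c;return x[:2]/x[2]
E
python3 - <<'E'
from h import *
snap('scene','s0');snap('top','t0')
print(bot.get_obs())
E
```

```text
pics
{'time': 0.1, 'q': array([-7.63205736e+01,  5.00768787e+00,  1.00387310e+01,  9.50988390e+01,
       -6.24021427e-04,  8.99997150e+01]), 'qd': array([-0.00633106, -0.0274461 ,  0.18777823,  0.05529396, -0.06543559,
       -0.00871203]), 'joint_efforts': array([ 5.27990051e-04, -5.21562231e+01,  4.65652800e+01,  1.59020524e-02,
       -2.42605773e-05,  9.32142939e-06]), 'ee_pos': array([ 0.13001825, -0.53420296,  0.23065411]), 'tcp_rot': array([ 1.79999376e+02,  6.77958625e-02, -7.63202886e+01]), 'wrist_force': array([-0.10442141, -0.11307446, -1.07811191]), 'torque': array([-0.06143625,  0.00563203,  0.00878536]), 'opening': 0.08547495846933233}
```

View pics/s0.png

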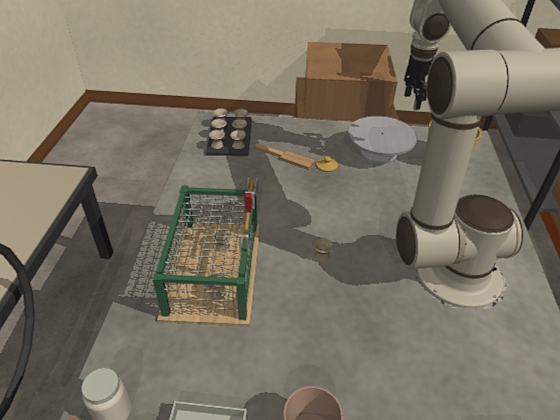

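View pics/t0.png

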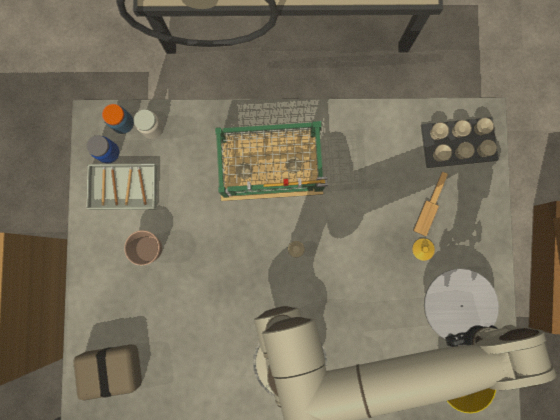

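Run:
```python
import cv2
s=cv2.imread('pics/s0.png')[165:330,145:275]; cv2.imwrite('pics/s0c.png',cv2.resize(s,None,fx=4.5,fy=3.6*1.0,interpolation=cv2.INTER_CUBIC)) if 0 else cv2.imwrite('pics/s0c.png',cv2.resize(s[:100],None,fx=6,fy=6,interpolation=cv2.INTER_CUBIC))
t=cv2.imread('pics/t0.png')[115:205,210:335]; cv2.imwrite('pics/t0c.png',cv2.resize(t,None,fx=6,fy=6,interpolation=cv2.INTER_CUBIC))
```

```text
(no output)
```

View pics/s0c.png

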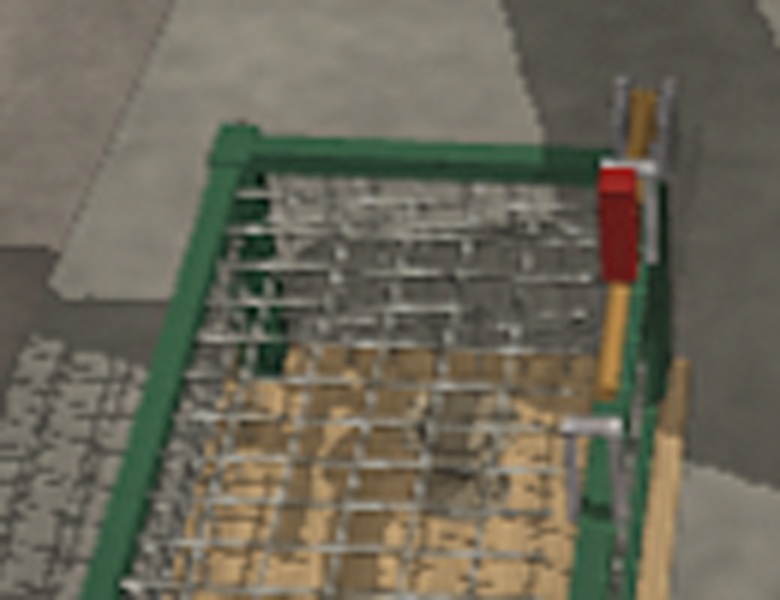

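View pics/t0c.png

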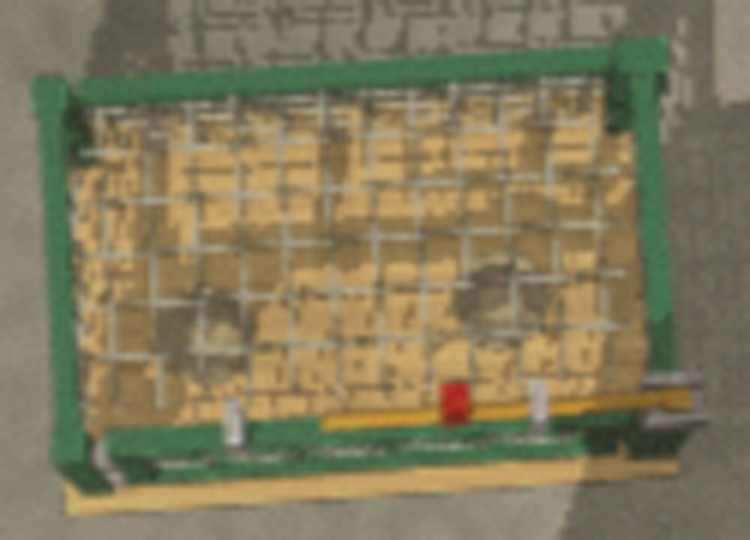

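Run:
```python
from h import *
P=lambda x,y:(210+(x-3)/6,115+(y-3)/6)
S=lambda x,y:(145+(x-3)/6,165+(y-3)/6)
a=('s0',*S(619,180));b=('t0',*P(456,393))
print('top',tri(a,b), atz('t0',*P(456,393),.247),atz('s0',*S(619,180),.247))
# rod ends: 0.247-0.056-.005
r1=atz('t0',*P(323,425),.186);r2=atz('t0',*P(690,400),.186);print('rod',r1,r2,np.degrees(np.arctan2(*(r2-r1)[:2])))
b1=atz('t0',*P(50,88),.16);b2=atz('t0',*P(640,52),.16);print('back',b1,b2,np.degrees(np.arctan2(*(b2-b1)[:2])))
d=np.load('pics/t0.npz');V=d['V'];print(-V[:3,:3].T@V[:3,3],V[:3,:3])
d=np.load('pics/s0.npz');V=d['V'];print(-V[:3,:3].T@V[:3,3])
c=bot.camera('wrist');print(c['intrinsics'],c['mount'])
```

```text
top (array([0.60431651, 0.01136853, 0.24504691]), np.float64(0.0007103277057733483)) [0.60437657 0.01139318 0.247     ] [0.60354354 0.01371351 0.247     ]
rod [0.59636024 0.08387496 0.186     ] [ 0.60929938 -0.11666267  0.186     ] 176.30826461271892
back [0.79141498 0.23791105 0.16      ] [ 0.81041491 -0.09294742  0.16      ] 176.7133330853076
[0.34767222 0.0179978  1.92484881] [[-0.00343135 -0.99997896 -0.00550506]
 [-0.99492399  0.00396756 -0.10055105]
 [ 0.10057077  0.00513209 -0.99491667]]
[0.43644576 0.94840027 1.04102899]
[[325.1922621    0.         279.1440975 ]
 [  0.         325.1922621  210.90386539]
 [  0.           0.           1.        ]] [[ 9.99999709e-01  5.55659804e-04  5.21920343e-04  1.04293318e-03]
 [-6.76292094e-04  9.62590690e-01  2.70958866e-01 -6.82440046e-02]
 [-3.51834712e-04 -2.70959140e-01  9.62590786e-01 -1.44002053e-01]
 [ 0.00000000e+00  0.00000000e+00  0.00000000e+00  1.00000000e+00]]
```

>>> send_rows([
  [0, 20, 20, 40, 8],
  [0, 55, 65, 80, 16],
  [0, 95, 110, 80, 26],
  [0, 135, 155, 80, 36],
  [0, 175, 200, 80, 46],
  [0, 215, 245, 80, 56],
  [0, 255, 290, 80, 66],
  [0, 295, 335, 80, 74],
  [0, 335, 380, 80, 80],
  [0, 370, 420, 80, 80],
])

```text
time: 1.4
ee_pos: [0.5012, -0.1124, 0.3111]
tcp_rot: [-180.0, 0.0, 3.8]
wrist_force: [0.0, -2.1, -0.3]
opening: 0.0859
```

>>> send_rows([
  [0, 40, 45, 0, 0],
  [0, 75, 85, 0, 0],
  [0, 98, 112, 0, 0],
  [0, 104, 125, 0, 0],
  [0, 104, 125, 0, 0],
])

```text
time: 2.02
ee_pos: [0.604, 0.011, 0.3109]
tcp_rot: [180.0, 0.1, 3.7]
wrist_force: [-0.0, -0.0, -0.6]
opening: 0.0855
```

Run:
```python
from h import *
o=bot.get_obs();print(o['time'],o['ee_pos'],o['tcp_rot'],o['wrist_force'],o['q'])
snap('wrist','w1');snap('top','t1')
```

```text
2.025 [0.60398557 0.01099845 0.31086738] [1.79995211e+02 5.59866906e-02 3.74487466e+00] [-0.02350787 -0.02320896 -0.56297106] [ 1.04672932e+00  1.59150793e+01  3.17355577e+01  1.05876178e+02
 -7.41933103e-03  8.73018559e+01]
```

View pics/w1.png

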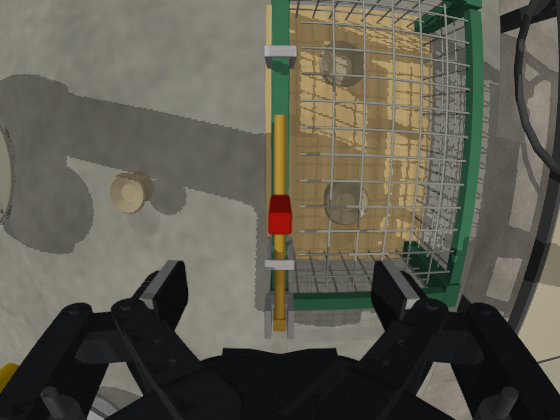

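```bash
python3 - <<'E'
from h import *
from scipy.spatial.transform import Rotation as Ro
d=np.load('pics/w1.npz');K,M=d['K'],d['V'];p=np.array([.604,.011,.3109]);R=Ro.from_euler('xyz',[180,.056,3.745],degrees=True).as_matrix()
def w(u,v,z):
    x=np.array([u-K[0,2],v-K[1,2]])/K[0,0];th=np.hypot(*x);r=np.r_[x/th*np.sin(th),np.cos(th)]
    o=R@M[:3,3]+p;r=R@M[:3,:3]@r;return o+r*(z-o[2])/r[2]
for u,v in[(269,233),(292,233),(270,208),(290,208),(280.5,220)]:print(w(u,v,.247))
a,b=w(280,115,.186),w(279.5,330,.186);print(a,b,np.degrees(np.arctan2(*(b-a)[:2])))
E
python3 -c "
import cv2
s=cv2.imread('pics/w1.png')[150:350,230:330];cv2.imwrite('pics/w1c.png',cv2.resize(s,None,fx=3,fy=3,interpolation=cv2.INTER_CUBIC))"
```

```text
[0.59733501 0.00392423 0.247     ]
[0.61290807 0.00495569 0.247     ]
[0.59699577 0.02151719 0.247     ]
[0.61022263 0.02239519 0.247     ]
[0.60449865 0.01366807 0.247     ]
[0.59959514 0.08385    0.186     ] [ 0.6128546  -0.12177337  0.186     ] 176.3104363304803
```

View pics/w1c.png

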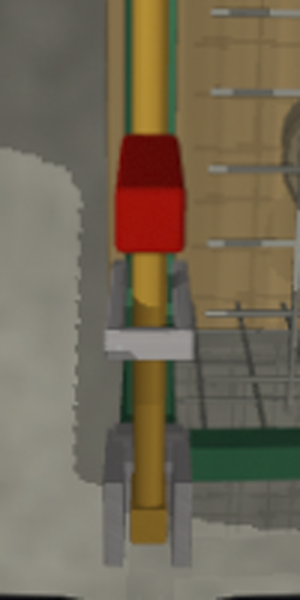

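>>> send_rows([
  [0, 0, 1, -40, 0],
  [0, 0, 1, -80, 0],
  [0, 0, 1, -103, 0],
  [0.3, 0, 1, -103, 0],
  [0.6, 0, 1, -103, 0],
], squeeze=50)

```text
time: 2.75
ee_pos: [0.6041, 0.0109, 0.2101]
tcp_rot: [180.0, -0.1, 3.6]
wrist_force: [0.3, 0.3, 1.2]
opening: 0.052
```

>>> send_rows([
  [0.9, 0, 0, 0, 0],
  [1, 0, 0, 0, 0],
  [1, 0, 0, 0, 0],
  [1, 0, 0, 0, 0],
  [1, 0, 0, 0, 0],
], squeeze=50)

```text
time: 3.38
ee_pos: [0.6044, 0.0115, 0.2094]
tcp_rot: [180.0, -0.1, 3.7]
wrist_force: [-1.1, -1.3, 5.8]
opening: 0.0156
```

Run:
```python
from h import *
o=bot.get_obs();print(o['time'],o['ee_pos'],o['tcp_rot'],o['wrist_force'],o['torque'],o['opening'])
snap('wrist','w2')
```

```text
3.375 [0.60436323 0.01150576 0.2094301 ] [ 1.79977466e+02 -9.16345322e-02  3.68146152e+00] [-1.07164757 -1.2782429   5.76852723] [-0.21812022  0.24976421 -0.01398721] 0.015637110015996988
```

View pics/w2.png

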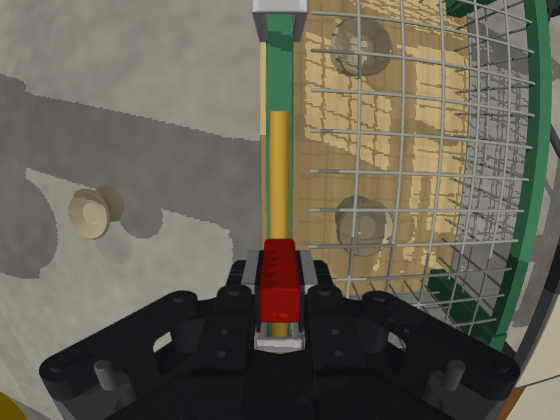

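>>> send_rows([
  [1, 0, 0, 6, 0],
  [1, 0, 0, 12, 0],
  [1, 0, 0, 17, 0],
  [1, 0, 0, 17, 0],
  [1, 0, 0, 17, 0],
])

```text
time: 4.05
ee_pos: [0.6041, 0.0115, 0.2251]
tcp_rot: [180.0, 0.0, 3.7]
wrist_force: [0.7, -1.9, -1.3]
opening: 0.015
```

Run:
```python
from h import *
o=bot.get_obs();print(o['time'],o['ee_pos'],o['tcp_rot'],o['wrist_force'],o['torque'],o['opening'])
snap('scene','s3');snap('wrist','w3')
import cv2
a=cv2.imread('pics/s3.png')[130:250,190:290];cv2.imwrite('pics/s3c.png',cv2.resize(a,None,fx=5,fy=5,interpolation=2))
```

```text
4.05 [0.60414407 0.01152051 0.22510268] [1.79991552e+02 6.00734954e-03 3.67724673e+00] [ 0.67340643 -1.88208266 -1.32749538] [-0.38201989 -0.30773826 -0.02385648] 0.01504952283411714
```

View pics/s3c.png

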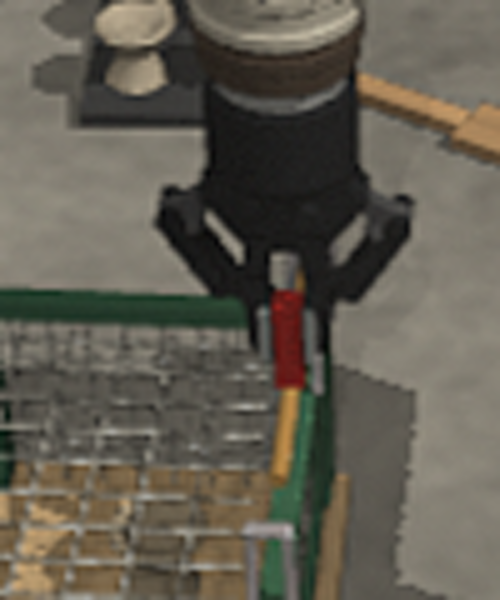

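View pics/w3.png

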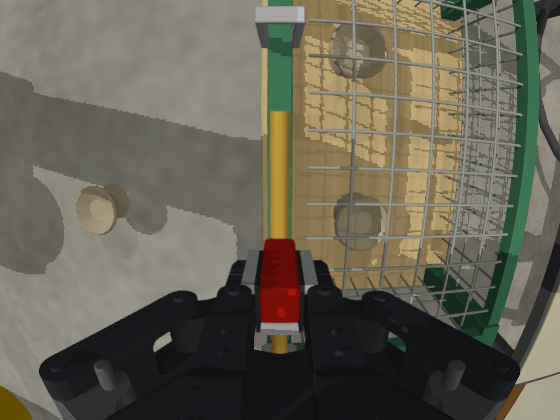

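>>> send_rows([
  [1, -0.5, 5, 0, 0],
  [1, -1, 12, 0, 0],
  [1, -1.5, 20, 0, 0],
  [1, -2, 28, 0, 0],
  [1, -2.5, 36, 0, 0],
  [1, -2.5, 36, 0, 0],
  [1, -2.5, 36, 0, 0],
])

```text
time: 5.03
ee_pos: [0.6016, 0.0477, 0.2253]
tcp_rot: [180.0, -0.0, 3.7]
wrist_force: [2.5, -2.6, -0.5]
opening: 0.015
```

Run:
```python
from h import *
o=bot.get_obs();print(o['time'],o['ee_pos'],o['tcp_rot'],o['wrist_force'],o['torque'],o['opening'])
snap('scene','s4');snap('wrist','w4')
import cv2
a=cv2.imread('pics/s4.png')[130:250,190:290];cv2.imwrite('pics/s4c.png',cv2.resize(a,None,fx=5,fy=5,interpolation=2))
```

```text
5.025 [0.60163413 0.04765999 0.2253222 ] [ 1.79999317e+02 -7.44291726e-03  3.69101045e+00] [ 2.54350668 -2.61519748 -0.46943804] [-0.54791121 -0.7723725  -0.12218908] 0.015034822155612979
```

View pics/s4c.png

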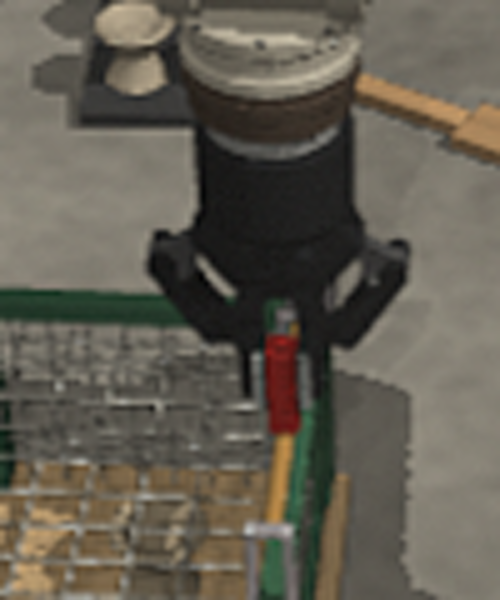

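View pics/w4.png

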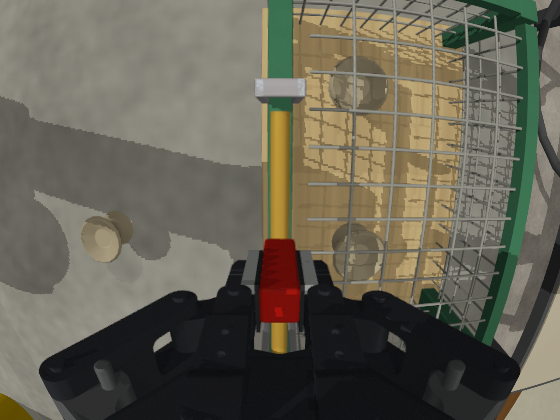

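>>> send_rows([
  [1, -5.5, -0.3, 0, -2],
  [1, -11, -0.3, 0, -4],
  [1, -17, -0.2, 0, -6],
  [1, -22.5, 0.1, 0, -8],
  [1, -28, 0.7, 0, -10],
  [1, -34, 1.4, 0, -12],
  [1, -39.5, 2.3, 0, -14],
  [1, -45, 3.4, 0, -16],
  [1, -45, 3.4, 0, -16],
  [1, -45, 3.4, 0, -16],
])

```text
time: 6.38
ee_pos: [0.5565, 0.0508, 0.2254]
tcp_rot: [180.0, -0.0, -12.3]
wrist_force: [2.9, -4.2, -2.5]
opening: 0.0153
```

Run:
```python
from h import *
o=bot.get_obs();print(o['time'],o['ee_pos'],o['tcp_rot'],o['wrist_force'],o['torque'],o['opening'])
snap('scene','s5');snap('wrist','w5')
import cv2
a=cv2.imread('pics/s5.png')[150:350,140:360];cv2.imwrite('pics/s5c.png',cv2.resize(a,None,fx=3,fy=3,interpolation=2))
```

```text
6.375 [0.55649579 0.05083234 0.22540027] [ 1.79985469e+02 -1.54019492e-02 -1.23159585e+01] [ 2.89843819 -4.20059949 -2.51054562] [-0.8414106  -0.6738738  -0.09352271] 0.015337929860854315
```

View pics/s5c.png

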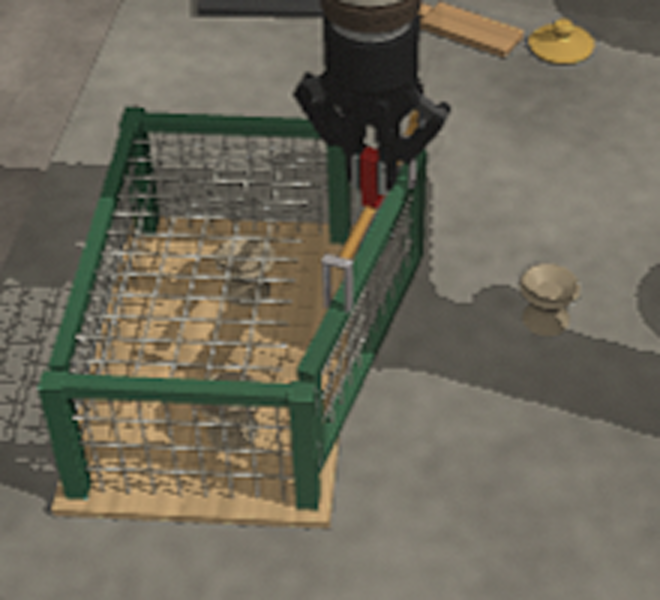

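View pics/w5.png

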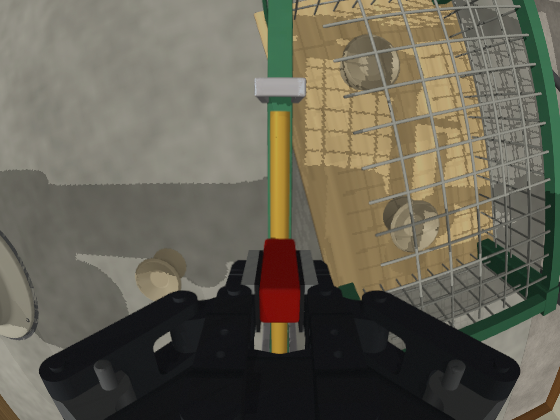

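>>> send_rows([
  [1, 0, 0, 0, 0],
  [1, 0, 0, 0, 0],
  [1, 0, 0, 0, 0],
  [1, 0, 0, 0, 0],
])

```text
time: 6.98
ee_pos: [0.5566, 0.0508, 0.2253]
tcp_rot: [180.0, -0.0, -12.3]
wrist_force: [2.3, -4.0, -2.5]
opening: 0.0152
```

Run:
```python
from h import *
o=bot.get_obs();print(o['time'],o['ee_pos'],o['tcp_rot'],o['qd'].round(2),o['wrist_force'],o['opening'])
print(bot.job_done())
```

```text
6.975 [0.55655899 0.05081984 0.22532569] [ 1.79984750e+02 -5.38689058e-03 -1.23151400e+01] [ 0.03 -0.07 -0.04  0.04 -0.03 -0.06] [ 2.26173262 -3.9600531  -2.49202252] 0.015195698552499859
the job is handed in; nothing more can be done
None
```

I pinched the red knob front to back, lifted the bolt about 16 mm and drew it about 36 mm over the keeper's lip. I then swung the gate about 0.28 rad open, roughly 83 mm at its free end, and handed the job in at 7.0 s while still holding it.

**Knob position:** two cameras placed it to within 1 mm of each other. Its top came out at 0.245 m, against the 0.247 m expected from the given sizes.

**Last checks:** the arm was at rest, with the fingers 15 mm apart on the 16 mm knob and about 5 N on the wrist from the springs. The pictures show the gate ajar and in line with the tool. The cups and lid I could see stood where they were; the pot was outside the last views.

**Not measured directly:** the lift, draw and gate angle come from the tool's movement with the knob held fast. None of the checks failed or disagreed.

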